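# Put the air gun away in the bench drawer

## Robot

A 6-joint arm with a two-finger parallel gripper is mounted at the origin on a cart in front of the work surface, level with it; the furniture and walls round the work are solid. World frame = base frame: x ahead of the robot, y to its left, z up, the work surface at z = 0. Lengths are in m, angles in rad, forces in N, time in s.
With the tool pointing down it reaches from about 0.225 to 0.875 m from the base axis. Payload 3.4 kg.
Tool frame: the origin (TCP) lies between the finger pads; the fingertips stand 11 mm ahead of it and the grasp point (between the pads) lies 8 mm behind it (tips_ahead is the distance from the TCP to the fingertips, in m); z points along the fingers, x is the direction in which the jaws open and shut, and the axes are right-handed (so a half turn about z gives the same grasp; the last joint's range is limited). The gripper opens to 85 mm and grips with 20 to 120 N. Pads are 22 mm wide; open, the fingers measure 114 mm over their backs; the gripper's body (76 mm by 85 mm) begins 54 mm behind the grasp point. The pads swing forward as they close: fully open they stand 13 mm farther back than shut.
Start: joints at [1.196, 0.276, 1.505, -0, 1.361, -0.121], TCP at [0.144, 0.557, 0.242] pointing down, gripper open.
Joint ranges: [-2.89, 2.89], [-0.75, 2.08], [0.22, 2.7], [-1.18, 4.32], [0.11, 2.71], [-2.7, 2.7]. Speed limits (rad/s): [2.57, 2.57, 3.14, 3.14, 3.14, 3.14].

## Interface

Orientations are given as a unit quaternion [w, x, y, z].
In Python, from rig import get_state, get_image, sign_off, masks_of, tips_ahead gives the robot as it stands.
- The arm moves only by the tool play_rows, never from a script. Its argument "series" is a list of rows, each an object of numbers: "fingers": the closure, from -1 (fully open) to 1 (shut); "dx", "dy", "dz": the shift along the world's x, y, z in mm; "turn": the turn about the world's z in rad. A call has 1 to 20 rows; each row shifts and turns the pose as measured when the row begins; what a row does not reach is not made up. A row lasts 1/12 s, in which the tool goes at most 41.7 mm and 7.16 degrees, less where a joint would pass 70% of its speed; a pose out of reach is approached as far as the arm can. A call with a gripper value outside its range is refused whole. The fingers move at their own pace and stop on an object; "squeeze" is the grip in N (left out, the last holds). Time passes only in rows, so rows that do not move let the fingers close. It gives the time, the measured TCP pose, the force and the opening at its end, in the units of the state.
- get_state(): the state, without advancing time (a new reading comes with each control period).
- get_image(name): name is "scene" or "top"; returns a dict with "pixels" (420x560x3 uint8, red, green, blue), "vfov" (degrees; the focal length in pixels is half the picture's height over the tangent of half this angle, whatever the lens; pixels are square), "cx", "cy" (the principal point, pixels), "dist" ([k1, k2, p1, p2, k3] as OpenCV has them; the pictures are not rectified), "rvec" (rotation vector, rad) and "tvec" (3), from world to camera coordinates, as OpenCV has them. Camera axes: x right, y down, z forward; pixel columns grow to the right and rows downward; lengths in m; the calibration is good to about 2 mm. A picture is of the moment at which its call begins. There is no depth.
- sign_off(): hands the job in, once; it reports no verdict.
Trained networks look in a picture, given as the dict that the camera call returned (one of the last four; its "shot" number tells which), for a name from the list of things; names that differ only in an ending like _2 or _b are one class to them, and where a whole thing is asked for, a point or a joint stands for the part that bears it (a point fixed in the world has none). Each returns a list of dicts, best first, with "p" (0 to 1); they miss things now and then, are a little off and sometimes report something else, mostly with a low value. They report only what shows in the picture. A call takes as long as a camera call. They do not tell look-alikes from the thing itself.
- masks_of(picture, label): "region" (420x560 bool, what is visible of it) and "xy" ([column, row] in pixels, amid what is visible of it).
The state is a dict: "clock": time; "qpos": joint angles; "qd": joint speeds; "effort": joint torques, N m; "position": TCP position; "ee_rot": TCP orientation; "contact_force": force on the tool from outside, world axes, zero at the start; "moment": the same for the moment, N m; "width": finger opening in m.
Only numpy, scipy, OpenCV 4.12 (cv2) and the standard library are available. Lean on these libraries where they do the work, as an engineer would, in place of code of your own. Each camera call takes 0.05 s, during which the arm holds its last target. There are 200 camera calls.

## Task

Put the air gun away: pull the drawer of the small bench cabinet out to its stop by its handle, set the air gun down gently (not dropped) so that it lies flat in the wide empty compartment with its nozzle pointing to the back of the drawer, then push the drawer fully shut. Do not yank or slam the drawer, keep the hex key in its own compartment, and leave the brush on the bench where it is.

Things in the scene. Friction and masses are not known exactly. Their poses are not given: they have to be found in the camera images.
- drawer (a joint): how far the drawer is out, in m: 0 fully shut, 0.17 at its stop; it may stand up to 0.02 ajar at the start. It slides along the cabinet's -x axis (towards the robot) with about 2 to 4 N of friction and stays where it is left
- cabinet: low grey steel bench cabinet with one blue-fronted drawer, fixed to the bench: 200 mm deep (x), 206 mm wide (y), 85 mm high. Origin at the centre of its underside; x points from the drawer front to the back, y to the left, z up. Shut, the drawer's front lies 100 to 90 mm in front of the origin; it is 200 mm wide, from 12 to 80 mm above the bench
- drawer_handle (a point): middle of the drawer's handle, moving with the drawer: a round steel bar, 12 mm thick, 100 mm long along the cabinet's y, with a leg at each end; free above and below. Its centre is 50 mm in front of the drawer front (44 mm free between bar and front), 55 mm above the bench, 30 mm below the cabinet's top. Axes as the cabinet's
- drawer_lane (a point): centre of the floor of the drawer's wide, empty left compartment, moving with the drawer; axes as the cabinet's. It is 180 mm long (x), 105 wide (y), its floor 22 mm above the bench. Above that floor the side and back walls rise 36 mm, the divider 22, the drawer front 58. At the stop only its last 10 mm are under the cabinet. The narrow compartment (56 mm wide) is centred 84.5 mm to its right (-y)
- air_gun: black air blow gun with a thin steel nozzle, lying on its side on the bench: 145 mm long (y), 35 wide (x), 22 high, 0.15 to 0.25 kg. Origin at the centre of its underside. The nozzle (8 mm thick, 54 long) points along its -y; the round body (22 mm thick, y = -18 to +72 mm) lies beside the trigger bar at +x (20 mm high, y = 12 to 62 mm)
- air_gun_grip (a point): point to grasp the air gun: across body and trigger bar (35 mm wide along the gun's x), 30 mm from the gun's origin along its +y, 11 mm above its underside
- air_gun_nozzle (a point): the nozzle's end, on its axis: at x = -6, y = -72, z = 11 mm in the air gun's frame
- hex_key: black bent hex key, 45 x 125 x 12 mm, lying loose in the drawer's narrow right-hand compartment. Origin at the centre of its underside
- brush: flat paste brush with wooden handle, 30 x 146 x 12 mm, loose on the bench near the air gun (the two may have swapped places); leave alone. Origin at the centre of its underside, long axis y
Mind the look-alikes: they are no part of the job. Of the things that look like the air_gun, the larger one is meant.

How it is judged:
On the way, in this order (a step that is already met when the one before it is completed fails the run):
1. the drawer is pulled out to its stop (value of joint drawer above 0.165 m), for 0.2 s.
2. with the drawer still out, the air gun, still held, is lowered to within 15 mm of the floor of the wide compartment, nozzle to the back (x of air_gun in the frame of drawer_lane between -0.03 and 0.03 m and y of air_gun in the frame of drawer_lane between -0.05 and 0.05 m and value of joint drawer above 0.13 m and z of air_gun_grip in the frame of drawer_lane below 0.026 m and x of air_gun_nozzle in the frame of drawer_lane above 0.04 m and contact force between the fingers and air_gun above 0.3 N), for 0.1 s.
At the end, for the whole second after the job is handed in: Drawer shut to 5 mm and still; air gun at rest, flat (20 deg) on the wide compartment's floor, within 30 mm of its centre lengthwise, 50 mm sideways, nozzle end over 40 mm behind the centre; hex key in the narrow compartment; brush within 30 mm of where it lay (value of joint drawer below 0.005 m and velocity of joint drawer between -0.02 and 0.02 m/s and x of air_gun in the frame of drawer_lane between -0.03 and 0.03 m and y of air_gun in the frame of drawer_lane between -0.05 and 0.05 m and z of air_gun in the frame of drawer_lane below 0.012 m and angle between air_gun's own z axis and vertical below 0.35 rad and x of air_gun_nozzle in the frame of drawer_lane above 0.04 m and linear speed of air_gun below 0.03 m/s and y of hex_key in the frame of drawer_lane between -0.115 and -0.055 m and z of hex_key in the frame of drawer_lane below 0.015 m and distance of brush from where it was at the start of the episode below 0.03 m); the robot touches nothing.
It fails at once if the drawer is yanked or slammed (faster than 0.6 m/s) (velocity of joint drawer above 0.6 m/s or velocity of joint drawer below -0.6 m/s).
It fails at once if the brush is moved by more than 30 mm (distance of brush from where it was at the start of the episode above 0.03 m).
It also fails if it takes over 72 s, if anything falls off the work surface, if the arm or the gripper's body presses on something with over 40 N, if the wrist force passes 120 N, or if a joint passes its speed limit or range.

## Working session

There is one attempt and no reset: what is moved stays moved. The work goes in short steps, Python scripts to look and compute and a tool call to move; the robot and the scene stay as the last step left them, time stands still between calls to the robot, and variables do not carry over. Pictures are saved under pics/ and viewed, about 8 in all and at most 12, crops included, and the job is handed in when it is done.

Besides the shell and the picture viewer there is one more tool, called as name(argument=value, ...) on one line, values as JSON. play_rows: Moves the arm, as the interface text tells. Its arguments: {"type":"object","properties":{"series":{"type":"array"},"squeeze":{"type":"number"}},"required":["series"]}

```bash
mkdir -p pics; cat > h.py <<'E'
import numpy as np, cv2
from rig import get_state, get_image, sign_off, masks_of, tips_ahead
def cam(p):
    f=p["pixels"].shape[0]/2/np.tan(np.radians(p["vfov"])/2)
    K=np.array([[f,0,p["cx"]],[0,f,p["cy"]],[0,0,1.]])
    R,_=cv2.Rodrigues(np.array(p["rvec"],float)); return K,R,np.array(p["tvec"],float).reshape(3),np.array(p["dist"],float)
def toworld(p,uv,z):
    K,R,t,d=cam(p); uv=np.array(uv,float).reshape(-1,1,2)
    n=cv2.undistortPoints(uv,K,d).reshape(-1,2); r=np.c_[n,np.ones(len(n))]@R; c=-R.T@t
    return c+r*((z-c[2])/r[:,2])[:,None]
def topix(p,X):
    K,R,t,d=cam(p); return cv2.projectPoints(np.array(X,float).reshape(-1,1,3),np.array(p["rvec"],float),t,K,d)[0].reshape(-1,2)
def save(p,n,box=None,s=1):
    im=p["pixels"][:,:,::-1]
    if box: im=im[box[1]:box[3],box[0]:box[2]]
    cv2.imwrite("pics/"+n,cv2.resize(np.ascontiguousarray(im),None,fx=s,fy=s,interpolation=cv2.INTER_CUBIC))
def rect(p,m,z):
    v,u=np.nonzero(m); w=toworld(p,np.c_[u,v],z)[:,:2]
    return cv2.minAreaRect((w*1000).astype(np.float32))
E
python3 - <<'E'
from h import *
s=get_state(); print(s); print(tips_ahead)
for n in("top","scene"):
    p=get_image(n); save(p,n+"0.png"); K,R,t,d=cam(p); print(n,(-R.T@t).round(3))
    for l in("air_gun","brush","hex_key","cabinet","drawer_handle","drawer_lane"):
        for o in masks_of(p,l): 
            r=rect(p,o["region"],.011); print(l,round(o["p"],2),np.round(o["xy"]),o["region"].sum(),[np.round(x,1) for x in r])
E
```

```text
{'clock': 0.0, 'qpos': array([ 1.19600427e+00,  2.76616700e-01,  1.50609729e+00, -9.80959704e-07,
        1.36071951e+00, -1.20993998e-01]), 'qd': array([-1.61438025e-03,  2.66175119e-03,  9.40787303e-07, -1.07509719e-03,
       -1.26526760e-03, -7.83644990e-04]), 'effort': array([-2.07546007e-03, -4.16759562e+01, -2.45804805e+01, -4.42826176e-04,
        1.11647020e-02, -3.52133021e-06]), 'position': array([0.14419172, 0.55611528, 0.24144161]), 'ee_rot': array([ 4.71663378e-04,  7.90911149e-01,  6.11930313e-01, -7.90387183e-04]), 'contact_force': array([-0.37303171,  0.43603975,  0.30889156]), 'moment': array([ 0.07013282, -0.00730742, -0.01514402]), 'width': 0.0852406922271054}
0.011
top [0.401 0.181 0.901]
air_gun 0.87 [365. 180.] 678 [array([678.9, -24. ]), array([ 38.4, 144.8]), np.float64(83.7)]
air_gun 0.87 [323. 240.] 359 [array([537.9,  67.1]), array([27. , 95.9]), np.float64(49.1)]
brush 0.74 [387. 256.] 623 [array([471. , -50.2]), array([ 27.2, 145. ]), np.float64(80.2)]
cabinet 0.87 [199. 180.] 11022 [array([669.4, 337.1]), array([304.2, 227. ]), np.float64(21.2)]
drawer_handle 0.72 [221. 221.] 1957 [array([568. , 297.4]), array([ 85.6, 216.4]), np.float64(21.1)]
drawer_handle 0.5 [364. 182.] 527 [array([677.8, -23.8]), array([ 34. , 142.3]), np.float64(83.7)]
drawer_lane 0.95 [222. 221.] 1783 [array([567.2, 297.4]), array([ 83.9, 211.6]), np.float64(21.2)]
scene [ 0.017 -0.316  0.807]
air_gun 0.72 [356. 241.] 552 [array([678.9, -27.2]), array([ 43., 149.]), np.float64(83.3)]
brush 0.97 [324. 295.] 586 [array([470.6, -61. ]), array([ 31.4, 145. ]), np.float64(86.5)]
cabinet 0.76 [247. 163.] 6104 [array([705. , 366.7]), array([329. , 255.2]), np.float64(21.7)]
drawer_handle 0.83 [232. 188.] 2031 [array([602.6, 325.7]), array([111. , 240.8]), np.float64(21.0)]
drawer_lane 0.57 [231. 186.] 2005 [array([601.3, 326.8]), array([112.5, 238.5]), np.float64(21.7)]
```

```bash
python3 - <<'E'
from h import *
import cv2
p=get_image("top"); save(p,"t1.png",(130,90,450,310),2.5)
# cabinet top corners: fit yaw from cabinet mask at z=.085 ; drawer mask at heights
for l in("cabinet","drawer_handle"):
    o=masks_of(p,l)[0]
    for z in(.085,.055):
        r=rect(p,o["region"],z); print(l,z,[np.round(x,1) for x in r],cv2.boxPoints(r).round(1).tolist())
E
```

```text
cabinet 0.085 [array([647.8, 324.5]), array([279.5, 206.9]), np.float64(21.2)] [[480.1000061035156, 370.5], [554.9000244140625, 177.5], [815.5, 278.5], [740.7000122070312, 471.5]]
cabinet 0.055 [array([656.8, 329.8]), array([289.8, 214.5]), np.float64(21.2)] [[483.0, 377.3999938964844], [560.5, 177.39999389648438], [830.7000122070312, 282.1000061035156], [753.0999755859375, 482.20001220703125]]
drawer_handle 0.085 [array([554. , 287.1]), array([ 78.2, 192.8]), np.float64(20.2)] [[484.0, 364.0], [550.5999755859375, 183.10000610351562], [623.9000244140625, 210.10000610351562], [557.4000244140625, 391.0]]
drawer_handle 0.055 [array([559.6, 291. ]), array([ 81. , 199.9]), np.float64(20.2)] [[487.0, 370.79998779296875], [556.0999755859375, 183.1999969482422], [632.0999755859375, 211.1999969482422], [563.0999755859375, 398.70001220703125]]
```

View pics/t1.png

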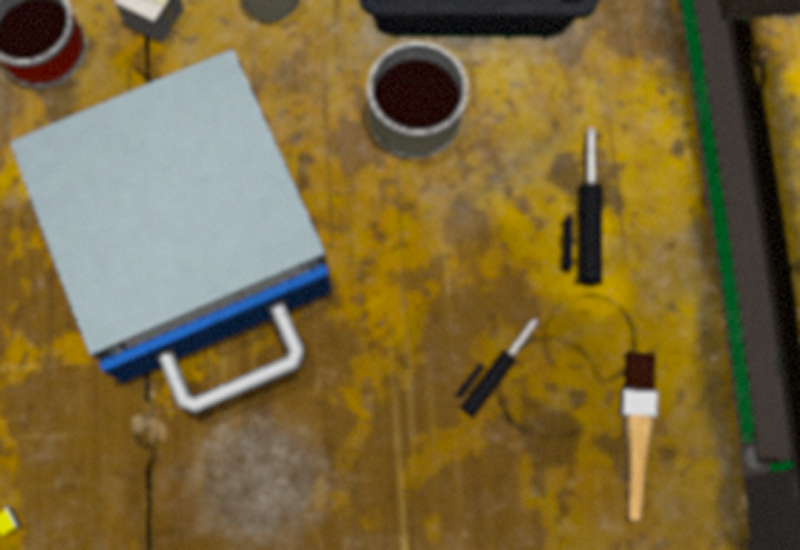

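The top crop (130,90 offset, 2.5x) shows the cabinet at left with the handle bar from crop (190,405) to (300,352). Two guns show up:
- Full pixel (366,172): about 145 mm long, nozzle toward +x.
- Full pixel (328,238): about 96 mm long.

The first fits (145 mm, the larger one). The brush is at full pixel (385,264). Next I'll refine the poses with a model overlay in one enlarged crop.

```bash
cat > fit.py <<'E'
from h import *
from scipy.optimize import least_squares
def R2(a): return np.array([[np.cos(a),-np.sin(a)],[np.sin(a),np.cos(a)]])
def place(pose,P):
    P=np.array(P,float); return np.c_[P[:,:2]@R2(pose[2]).T+pose[:2],P[:,2]]
def box(x0,x1,y0,y1,z0,z1): return [[x,y,z] for x in(x0,x1) for y in(y0,y1) for z in(z0,z1)]
def sil(p,pose,boxes,S=4):
    m=np.zeros((420*S,560*S),np.uint8)
    for b in boxes: cv2.fillConvexPoly(m,cv2.convexHull(((topix(p,place(pose,b))+.5)*S).round().astype(np.int32)),255)
    return cv2.resize(m,(560,420),interpolation=cv2.INTER_AREA)/255.
GUN=[box(-.017,.005,-.018,.072,.002,.020),box(-.01,-.002,-.072,-.018,.007,.015),box(.010,.0175,.012,.062,0,.02)]
def fitpose(p,mask,boxes,x0,steps=(.005,.005,.05)):
    from scipy.optimize import minimize
    f=lambda v:np.abs(sil(p,v,boxes)-mask).sum()
    s=np.array(x0)+np.vstack([np.zeros(3),np.diag(steps)])
    r=minimize(f,x0,method="Nelder-Mead",options=dict(initial_simplex=s,xatol=1e-4,fatol=.1)); return r.x,r.fun
E
python3 - <<'E'
from fit import *
p=get_image("top"); im=p["pixels"].astype(int)
m=masks_of(p,"air_gun"); g=max(m,key=lambda o:o["region"].sum())["region"]
pose,e=fitpose(p,g,GUN,[.679,-.024,1.46]); print("gun",pose.round(4),e,g.sum())
# cabinet top corners (from picture)
c=np.array([[12,147],[232,52],[325,252],[92,358]])/2.5+[130,90]
w=toworld(p,c,.085)[:,:2]; print("corners",w.round(4).tolist(),"mid",w.mean(0).round(4))
dm=masks_of(p,"drawer_handle")[0]["region"]; dm=cv2.dilate(dm.astype(np.uint8),np.ones((5,5)))>0
hm=dm&(im.min(2)>110); w=toworld(p,np.argwhere(hm)[:,::-1],.055)[:,:2]
a=np.radians(21.2); ux=np.array([np.cos(a),np.sin(a)]); uy=np.array([-ux[1],ux[0]])
print("handle px",hm.sum(),"x'",np.percentile(w@ux,[0,2,10,30,50,90,100]).round(4),"y'",np.percentile(w@uy,[0,2,50,98,100]).round(4))
bar=w[(w@ux)<np.percentile(w@ux,1)+.012]; print("bar",bar.mean(0), np.degrees(cv2.minAreaRect((bar*1000).astype(np.float32))[2]*np.pi/180),cv2.minAreaRect((bar*1000).astype(np.float32)))
ov=p["pixels"].copy()
for b in GUN: cv2.polylines(ov,[cv2.convexHull(topix(p,place(pose,b)).round().astype(np.int32))],True,(255,0,0),1)
ov[hm]=(255,0,255)
cv2.imwrite("pics/g1.png",np.hstack([cv2.resize(x[:,:,::-1],(400,550),interpolation=cv2.INTER_CUBIC) for x in(ov[130:240,330:410],ov[160:270,180:260])]))
E
```

```text
gun [ 0.6806 -0.0239  1.4478] 98.28627450980392 606
corners [[0.7337, 0.4666], [0.8088, 0.2778], [0.6267, 0.2058], [0.5496, 0.3957]] mid [0.6797 0.3365]
handle px 739 x' [0.5878 0.5886 0.5913 0.5973 0.6134 0.6702 0.6726] y' [-0.0188 -0.0046  0.0702  0.1421  0.1551]
bar [0.52903968 0.27923773] 21.19483757019043 ((528.6141357421875, 279.888427734375), (12.491012573242188, 108.70474243164062), 21.19483757019043)
```

View pics/g1.png

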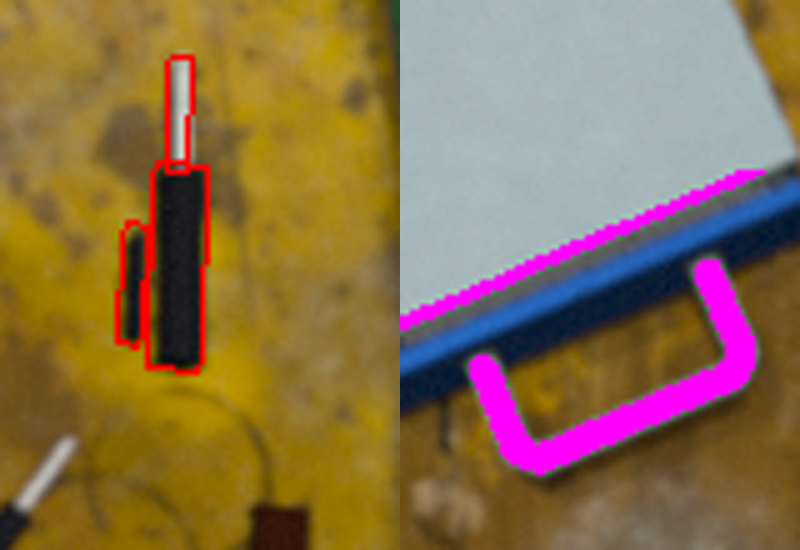

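Gun and handle overlays fit. The meant gun is at (0.680,-0.024) with yaw about 1.46. The bar centre is (0.529,0.280), and the cabinet yaw is 21.2° with the drawer about 12 mm ajar. Moving above the handle.

play_rows(series=[{"fingers":0,"dx":25,"dy":-18,"dz":0,"turn":-0.1},{"fingers":0,"dx":25,"dy":-18,"dz":0,"turn":-0.1},{"fingers":0,"dx":25,"dy":-18,"dz":0,"turn":-0.1},{"fingers":0,"dx":25,"dy":-18,"dz":0,"turn":-0.1},{"fingers":0,"dx":25,"dy":-18,"dz":0,"turn":-0.1},{"fingers":0,"dx":25,"dy":-18,"dz":0,"turn":-0.1},{"fingers":0,"dx":25,"dy":-18,"dz":0,"turn":-0.1},{"fingers":0,"dx":25,"dy":-18,"dz":0,"turn":-0.1},{"fingers":0,"dx":25,"dy":-18,"dz":0,"turn":-0.1},{"fingers":0,"dx":25,"dy":-18,"dz":0,"turn":0},{"fingers":0,"dx":25,"dy":-18,"dz":0,"turn":0},{"fingers":0,"dx":25,"dy":-18,"dz":0,"turn":0},{"fingers":0,"dx":25,"dy":-18,"dz":0,"turn":0},{"fingers":0,"dx":25,"dy":-18,"dz":0,"turn":0}])

```text
clock: 2.17
position: [0.5027, 0.2959, 0.2435]
ee_rot: [-0.003, 0.982, 0.19, 0.002]
contact_force: [0.2, 0.6, 1.1]
width: 0.0425
```

play_rows(series=[{"fingers":0,"dx":26,"dy":-16,"dz":-30,"turn":-0.01},{"fingers":0,"dx":0,"dy":0,"dz":-35,"turn":0},{"fingers":0,"dx":0,"dy":0,"dz":-35,"turn":0},{"fingers":0,"dx":0,"dy":0,"dz":0,"turn":0}])

```text
clock: 2.5
position: [0.5382, 0.2749, 0.1452]
ee_rot: [-0.003, 0.984, 0.181, 0.009]
contact_force: [-2.1, -0.5, -1.3]
width: 0.0424
```

play_rows(series=[{"fingers":0,"dx":-9,"dy":5,"dz":-10,"turn":0},{"fingers":0,"dx":0,"dy":0,"dz":-20,"turn":0},{"fingers":0,"dx":0,"dy":0,"dz":-20,"turn":0},{"fingers":0,"dx":0,"dy":0,"dz":-20,"turn":0},{"fingers":0,"dx":0,"dy":0,"dz":-15,"turn":0},{"fingers":0,"dx":0,"dy":0,"dz":-8,"turn":0},{"fingers":0,"dx":0,"dy":0,"dz":0,"turn":0}])

```text
clock: 3.08
position: [0.5324, 0.283, 0.0574]
ee_rot: [-0.004, 0.983, 0.181, 0.014]
contact_force: [-0.0, 0.5, -0.2]
width: 0.0425
```

```bash
python3 - <<'E'
from h import *
s=get_state(); print(s["position"],s["contact_force"],s["qpos"])
p=get_image("scene"); save(p,"s2.png",(150,120,390,300),3.2)
E
```

```text
[0.53239106 0.28302351 0.05744459] [-0.00475417  0.51332619 -0.16272647] [0.37187071 0.45801338 1.72295185 0.00292194 0.93260667 0.00608203]
```

View pics/s2.png

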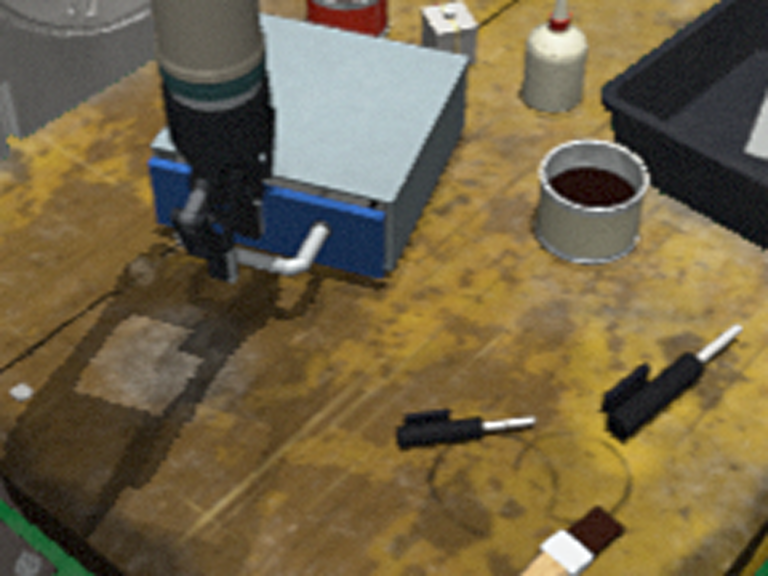

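Front finger is before the bar at crop (225,260) and the bar runs into the jaws. Lowering slightly, then closing.

play_rows(series=[{"fingers":0,"dx":-3,"dy":-2,"dz":-9,"turn":0},{"fingers":1,"dx":0,"dy":0,"dz":0,"turn":0},{"fingers":1,"dx":0,"dy":0,"dz":0,"turn":0},{"fingers":1,"dx":0,"dy":0,"dz":0,"turn":0},{"fingers":1,"dx":0,"dy":0,"dz":0,"turn":0},{"fingers":1,"dx":0,"dy":0,"dz":0,"turn":0}], squeeze=40)

```text
clock: 3.63
position: [0.531, 0.2821, 0.0527]
ee_rot: [-0.004, 0.983, 0.181, 0.017]
contact_force: [-0.2, 0.4, -3.3]
width: 0.0108
```

play_rows(series=[{"fingers":1,"dx":-6,"dy":-2.3},{"fingers":1,"dx":-14,"dy":-5.4},{"fingers":1,"dx":-14,"dy":-5.4},{"fingers":1,"dx":-14,"dy":-5.4},{"fingers":1,"dx":-14,"dy":-5.4},{"fingers":1,"dx":-14,"dy":-5.4},{"fingers":1,"dx":-14,"dy":-5.4},{"fingers":1,"dx":-14,"dy":-5.4},{"fingers":1,"dx":-14,"dy":-5.4},{"fingers":1,"dx":-10,"dy":-3.9}])

```text
invalid input at $.series[0]: expected keys fingers, dx, dy, dz, turn
```

play_rows(series=[{"fingers":1,"dx":-6,"dy":-2.3,"dz":0,"turn":0},{"fingers":1,"dx":-14,"dy":-5.4,"dz":0,"turn":0},{"fingers":1,"dx":-14,"dy":-5.4,"dz":0,"turn":0},{"fingers":1,"dx":-14,"dy":-5.4,"dz":0,"turn":0},{"fingers":1,"dx":-14,"dy":-5.4,"dz":0,"turn":0},{"fingers":1,"dx":-14,"dy":-5.4,"dz":0,"turn":0},{"fingers":1,"dx":-14,"dy":-5.4,"dz":0,"turn":0},{"fingers":1,"dx":-14,"dy":-5.4,"dz":0,"turn":0},{"fingers":1,"dx":-14,"dy":-5.4,"dz":0,"turn":0},{"fingers":1,"dx":-10,"dy":-3.9,"dz":0,"turn":0}])

```text
clock: 4.47
position: [0.4147, 0.2375, 0.0527]
ee_rot: [-0.009, 0.983, 0.18, 0.036]
contact_force: [3.7, 2.1, -9.0]
width: 0.0105
```

play_rows(series=[{"fingers":1,"dx":-10,"dy":-3.9,"dz":-1,"turn":0},{"fingers":1,"dx":-10,"dy":-3.9,"dz":-1,"turn":0},{"fingers":1,"dx":-6,"dy":-2.3,"dz":-1,"turn":0},{"fingers":1,"dx":-6,"dy":-2.3,"dz":0,"turn":0},{"fingers":1,"dx":-5,"dy":-2,"dz":0,"turn":0},{"fingers":1,"dx":-5,"dy":-2,"dz":0,"turn":0},{"fingers":1,"dx":-5,"dy":-2,"dz":0,"turn":0},{"fingers":1,"dx":-5,"dy":-2,"dz":0,"turn":0}])

```text
clock: 5.13
position: [0.3846, 0.2259, 0.0532]
ee_rot: [-0.015, 0.982, 0.179, 0.065]
contact_force: [14.4, 7.6, -24.7]
width: 0.0104
```

play_rows(series=[{"fingers":1,"dx":0,"dy":0,"dz":0,"turn":0},{"fingers":1,"dx":0,"dy":0,"dz":0,"turn":0},{"fingers":1,"dx":0,"dy":0,"dz":0,"turn":0}])

```text
clock: 5.38
position: [0.3849, 0.2261, 0.053]
ee_rot: [-0.015, 0.982, 0.179, 0.065]
contact_force: [2.6, 1.9, -3.4]
width: 0.0101
```

```bash
python3 - <<'E'
from h import *
s=get_state(); print(s["position"],s["ee_rot"],s["contact_force"],s["qpos"])
p=get_image("top"); save(p,"t3.png",(130,90,450,310),2.5)
E
```

```text
[0.38490868 0.22606033 0.05302722] [-0.01544494  0.98161943  0.17886617  0.06474288] [ 2.59053774  1.93520737 -3.41813975] [3.70224434e-01 2.34154799e-01 2.14371921e+00 9.95183363e-03
 6.30652988e-01 2.10194883e-03]
```

View pics/t3.png

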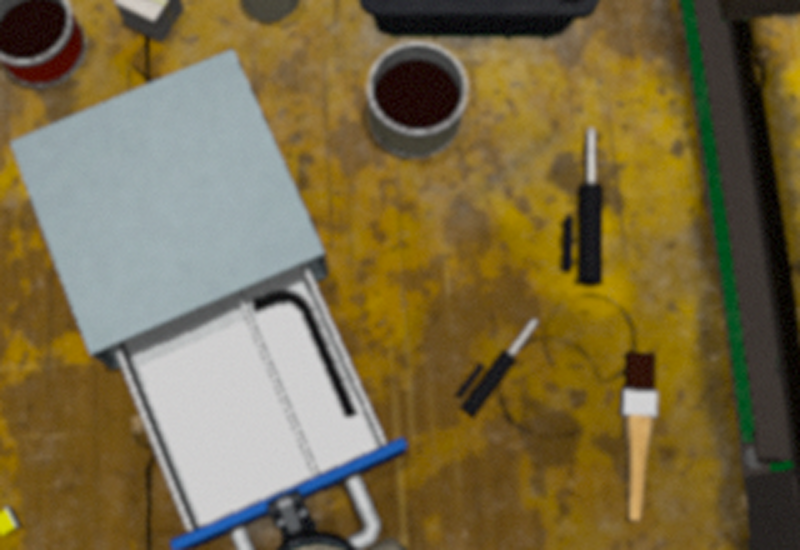

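```bash
python3 - <<'E'
from fit import *
p=get_image("top"); im=p["pixels"].astype(int)
a=np.radians(21.2); ux=np.array([np.cos(a),np.sin(a)]); uy=np.array([-ux[1],ux[0]]); C=np.array([.6797,.3365])
bl=(im[:,:,2]>im[:,:,0]+60)&(im[:,:,2]>110); bl[:,:190]=0; bl[:230]=0;bl[:,300:]=0
w=toworld(p,np.argwhere(bl)[:,::-1],.08)[:,:2]-C
print(bl.sum(),"x'",np.percentile(w@ux,[1,50,99]).round(4),"y'",np.percentile(w@uy,[1,50,99]).round(4), np.degrees(np.arctan(np.polyfit(w@uy,w@ux,1)[0])))
v=p["pixels"]
L=C+(-.17)*ux+.03*uy; print("lane",L.round(4),"grip target",(L-.03*ux).round(4))
# divider/sidewall check: corners from picture
for n,c,z in(("divider near",(317,472),.044),("divider far",(246,304),.044),("left wall near",(190,528),.058),("left wall far",(122,350),.058)):
    q=toworld(p,np.array(c)/2.5+[130,90],z)[0,:2]-L; print(n,(q@ux).round(4),(q@uy).round(4))
E
```

```text
389 x' [-0.2656 -0.2613 -0.257 ] y' [-0.0945 -0.0089  0.0976] 0.2974560314210811
lane [0.5104 0.303 ] grip target [0.4824 0.2921]
divider near -0.0825 -0.055
divider far 0.0702 -0.0567
left wall near -0.0828 0.0549
left wall far 0.0732 0.0517
```

play_rows(series=[{"fingers":0,"dx":0,"dy":0,"dz":0,"turn":0},{"fingers":0,"dx":0,"dy":0,"dz":0,"turn":0},{"fingers":0,"dx":0,"dy":0,"dz":0,"turn":0},{"fingers":0,"dx":0,"dy":0,"dz":10,"turn":0},{"fingers":0,"dx":0,"dy":0,"dz":25,"turn":0},{"fingers":0,"dx":0,"dy":0,"dz":25,"turn":0},{"fingers":0,"dx":0,"dy":0,"dz":25,"turn":0}])

```text
clock: 6.07
position: [0.3738, 0.2213, 0.1344]
ee_rot: [-0.013, 0.982, 0.179, 0.052]
contact_force: [0.2, 0.3, -1.1]
width: 0.0431
```

play_rows(series=[{"fingers":-1,"dx":20,"dy":-20,"dz":25,"turn":0.1},{"fingers":-1,"dx":23,"dy":-20,"dz":20,"turn":0.1},{"fingers":-1,"dx":23,"dy":-20,"dz":0,"turn":0.1},{"fingers":-1,"dx":23,"dy":-20,"dz":0,"turn":0.1},{"fingers":-1,"dx":23,"dy":-20,"dz":0,"turn":0.1},{"fingers":-1,"dx":23,"dy":-20,"dz":0,"turn":0.1},{"fingers":-1,"dx":23,"dy":-20,"dz":0,"turn":0.1},{"fingers":-1,"dx":23,"dy":-20,"dz":0,"turn":0.1},{"fingers":-1,"dx":23,"dy":-20,"dz":0,"turn":0.1},{"fingers":-1,"dx":23,"dy":-20,"dz":0,"turn":0.1},{"fingers":-1,"dx":20,"dy":-15,"dz":0,"turn":0.1},{"fingers":-1,"dx":0,"dy":0,"dz":0,"turn":0},{"fingers":-1,"dx":0,"dy":0,"dz":0,"turn":0}])

```text
clock: 7.15
position: [0.6228, -0.0062, 0.1859]
ee_rot: [-0.041, 0.724, 0.687, 0.036]
contact_force: [-1.3, 0.7, -0.2]
width: 0.0853
```

```bash
cat > tool.py <<'E'
from h import *
from scipy.spatial.transform import Rotation as Ro
def tool():
    s=get_state(); q=np.roll(s["ee_rot"],-1); M=Ro.from_quat(q).as_matrix()
    print("clock",round(s["clock"],2),"pos",s["position"].round(4),"yaw",np.degrees(np.arctan2(M[1,0],M[0,0])).round(1),"zdir",M[:,2].round(3),"tilt in tool x/y",(M[:,:2].T@[0,0,-1]).round(3),"F",s["contact_force"].round(1),"w",s["width"].round(4)); return s
E
python3 - <<'E'
from tool import *
tool()
p=get_image("top"); save(p,"t4.png",(310,90,430,310),2.5)
for c in((591,130),(590.5,185),(590,283)): print(toworld(p,np.array(c)/2.5+[130,90]-.3,.011).round(4))
p=get_image("scene"); m=masks_of(p,"air_gun"); print([(o["p"],o["xy"],o["region"].sum()) for o in m])
E
```

```text
Traceback (most recent call last):
  File "tool.py", line 5, in tool
    print("clock",round(s["clock"],2),"pos",s["position"].round(4),"yaw",np.degrees(np.arctan2(M[1,0],M[0,0])).round(1),"zdir",M[:,2].round(3),"tilt in tool x/y",(M[:,:2].T@[0,0,-1]).round(3),"F",s["contact_force"].round(1),"w",s["width"].round(4)); return s
                                                                                                                                                                                                                                    ^^^^^^^^^^^^^^^^
AttributeError: 'float' object has no attribute 'round'
```

```bash
sed -i 's/s\["width"\].round(4)/round(s["width"],4)/' tool.py; python3 - <<'E'
from tool import *
tool()
p=get_image("top"); save(p,"t4.png",(310,90,430,310),2.5)
for c in((591,130),(590.5,185),(590,283)): print(toworld(p,np.array(c)/2.5+[130,90]-.3,.011).round(4))
E
```

```text
clock 7.15 pos [ 0.6228 -0.0062  0.1859] yaw 86.9 zdir [-0.004  0.11  -0.994] tilt in tool x/y [-0.109  0.01 ] F [-1.3  0.7 -0.2] w 0.0853
[[ 0.7508 -0.04    0.011 ]]
[[ 0.6977 -0.0336  0.011 ]]
[[ 0.6068 -0.0234  0.011 ]]
```

play_rows(series=[{"fingers":-0.6,"dx":20,"dy":-12,"dz":-20,"turn":-0.06},{"fingers":-0.6,"dx":4,"dy":-2,"dz":-35,"turn":0},{"fingers":-0.6,"dx":0,"dy":0,"dz":-35,"turn":0},{"fingers":-0.6,"dx":0,"dy":0,"dz":-25,"turn":0},{"fingers":-0.6,"dx":0,"dy":0,"dz":-10,"turn":0},{"fingers":-0.6,"dx":0,"dy":0,"dz":0,"turn":0}])

```text
clock: 7.7
position: [0.6418, -0.0152, 0.0607]
ee_rot: [-0.04, 0.746, 0.664, 0.038]
contact_force: [-0.1, 1.2, 0.5]
width: 0.0685
```

```bash
python3 -c "
from tool import *
tool()"
```

```text
clock 7.7 pos [ 0.6418 -0.0152  0.0607] yaw 83.3 zdir [ 0.005  0.11  -0.994] tilt in tool x/y [-0.11   0.008] F [-0.1  1.2  0.5] w 0.0685
```

play_rows(series=[{"fingers":-0.6,"dx":8,"dy":-7,"dz":-10,"turn":0},{"fingers":-0.6,"dx":0,"dy":0,"dz":-12,"turn":0},{"fingers":-0.6,"dx":0,"dy":0,"dz":-10,"turn":0},{"fingers":-0.6,"dx":0,"dy":0,"dz":-6,"turn":0},{"fingers":-0.6,"dx":0,"dy":0,"dz":0,"turn":0}])

```text
clock: 8.12
position: [0.6522, -0.0216, 0.0245]
ee_rot: [-0.037, 0.745, 0.665, 0.041]
contact_force: [0.1, 0.9, -0.5]
width: 0.0682
```

```bash
python3 - <<'E'
from tool import *
tool()
p=get_image("scene"); save(p,"s5.png",(290,170,430,310),4)
E
```

```text
clock 8.12 pos [ 0.6522 -0.0216  0.0245] yaw 83.4 zdir [ 0.012  0.109 -0.994] tilt in tool x/y [-0.11   0.001] F [ 0.1  0.9 -0.5] w 0.0682
```

View pics/s5.png

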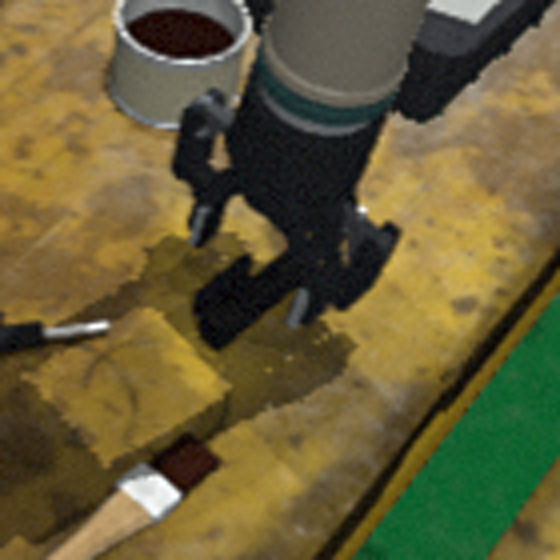

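The gun lies between the fingers, with tips at crop (200,230) and (298,315) and its tail at (215,330). Going lower and closing.

play_rows(series=[{"fingers":-0.6,"dx":0,"dy":0,"dz":-6,"turn":0},{"fingers":-0.3,"dx":0,"dy":0,"dz":-2,"turn":0},{"fingers":0,"dx":0,"dy":0,"dz":0,"turn":0},{"fingers":1,"dx":0,"dy":0,"dz":0,"turn":0},{"fingers":1,"dx":0,"dy":0,"dz":0,"turn":0},{"fingers":1,"dx":0,"dy":0,"dz":0,"turn":0},{"fingers":1,"dx":0,"dy":0,"dz":0,"turn":0}], squeeze=40)

```text
clock: 8.75
position: [0.6537, -0.022, 0.0183]
ee_rot: [-0.035, 0.745, 0.665, 0.042]
contact_force: [0.3, 0.2, -1.8]
width: 0.0345
```

```bash
python3 -c "
from tool import *
tool()"
```

```text
clock 8.75 pos [ 0.6537 -0.022   0.0183] yaw 83.5 zdir [ 0.016  0.108 -0.994] tilt in tool x/y [-0.109 -0.003] F [ 0.3  0.2 -1.8] w 0.0345
```

play_rows(series=[{"fingers":1,"dx":0,"dy":0,"dz":15,"turn":0},{"fingers":1,"dx":0,"dy":0,"dz":30,"turn":0},{"fingers":1,"dx":0,"dy":0,"dz":35,"turn":0},{"fingers":1,"dx":0,"dy":0,"dz":35,"turn":0},{"fingers":1,"dx":0,"dy":0,"dz":25,"turn":0},{"fingers":1,"dx":-5,"dy":10,"dz":10,"turn":0.05},{"fingers":1,"dx":-11,"dy":20,"dz":0,"turn":0.05},{"fingers":1,"dx":-11,"dy":20,"dz":0,"turn":0.05},{"fingers":1,"dx":-11,"dy":20,"dz":0,"turn":0.05},{"fingers":1,"dx":-11,"dy":20,"dz":0,"turn":0.05},{"fingers":1,"dx":-11,"dy":20,"dz":0,"turn":0.05},{"fingers":1,"dx":-11,"dy":20,"dz":0,"turn":0.05},{"fingers":1,"dx":-11,"dy":20,"dz":0,"turn":0.05},{"fingers":1,"dx":-11,"dy":20,"dz":0,"turn":0.05},{"fingers":1,"dx":-11,"dy":20,"dz":0,"turn":0.03},{"fingers":1,"dx":-11,"dy":20,"dz":0,"turn":0},{"fingers":1,"dx":-11,"dy":20,"dz":0,"turn":0},{"fingers":1,"dx":-11,"dy":20,"dz":0,"turn":0},{"fingers":1,"dx":-11,"dy":20,"dz":0,"turn":0},{"fingers":1,"dx":0,"dy":0,"dz":0,"turn":0}])

```text
clock: 10.42
position: [0.4925, 0.2569, 0.1725]
ee_rot: [-0.045, 0.558, 0.828, 0.03]
contact_force: [0.1, 0.2, -1.5]
width: 0.0343
```

```bash
python3 - <<'E'
from tool import *
tool()
p=get_image("top"); save(p,"t6.png",(130,90,450,310),2.5)
E
```

```text
clock 10.42 pos [0.4925 0.2569 0.1725] yaw 112.0 zdir [-0.042  0.1   -0.994] tilt in tool x/y [-0.108  0.001] F [ 0.1  0.2 -1.5] w 0.0343
```

View pics/t6.png

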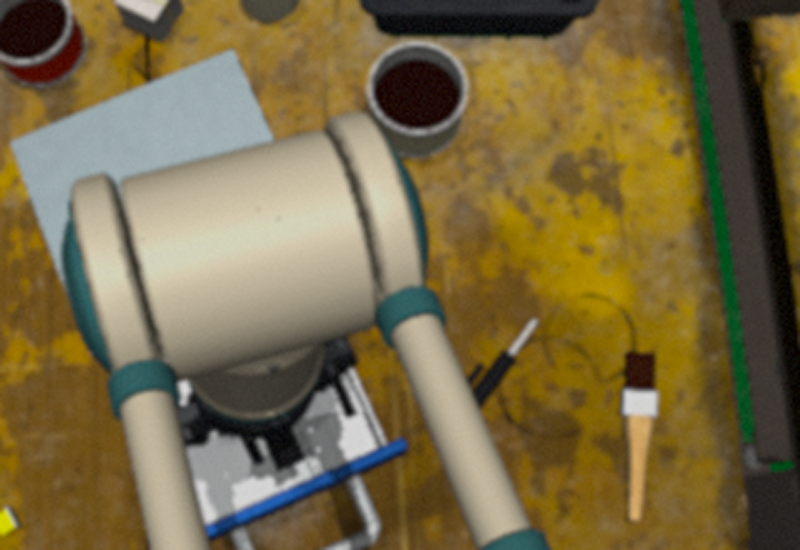

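play_rows(series=[{"fingers":1,"dx":-2,"dy":18,"dz":0,"turn":0},{"fingers":1,"dx":-2,"dy":14,"dz":0,"turn":0},{"fingers":1,"dx":0,"dy":0,"dz":-20,"turn":0},{"fingers":1,"dx":0,"dy":0,"dz":-20,"turn":0},{"fingers":1,"dx":0,"dy":0,"dz":-15,"turn":0},{"fingers":1,"dx":0,"dy":0,"dz":0,"turn":0}])

```text
clock: 10.97
position: [0.4934, 0.2854, 0.1171]
ee_rot: [-0.04, 0.558, 0.828, 0.031]
contact_force: [-0.7, -0.2, -1.8]
width: 0.0343
```

```bash
python3 -c "
from tool import *
tool()"
```

```text
clock 10.97 pos [0.4934 0.2854 0.1171] yaw 112.1 zdir [-0.032  0.095 -0.995] tilt in tool x/y [-0.1   -0.006] F [-0.7 -0.2 -1.8] w 0.0343
```

Check with the scene camera before entering the compartment: correct by (-5,+8) and go lower in small steps.

play_rows(series=[{"fingers":1,"dx":-5,"dy":8,"dz":0,"turn":-0.01},{"fingers":1,"dx":0,"dy":0,"dz":-15,"turn":0},{"fingers":1,"dx":0,"dy":0,"dz":-12,"turn":0},{"fingers":1,"dx":0,"dy":0,"dz":0,"turn":0}])

```text
clock: 11.3
position: [0.4919, 0.2914, 0.0914]
ee_rot: [-0.038, 0.564, 0.825, 0.032]
contact_force: [-0.7, -0.4, 1.4]
width: 0.0343
```

```bash
python3 - <<'E'
from tool import *
tool()
p=get_image("scene"); save(p,"s7.png",(160,130,310,260),5)
E
```

```text
clock 11.3 pos [0.4919 0.2914 0.0914] yaw 111.3 zdir [-0.027  0.096 -0.995] tilt in tool x/y [-0.099 -0.01 ] F [-0.7 -0.4  1.4] w 0.0343
```

View pics/s7.png

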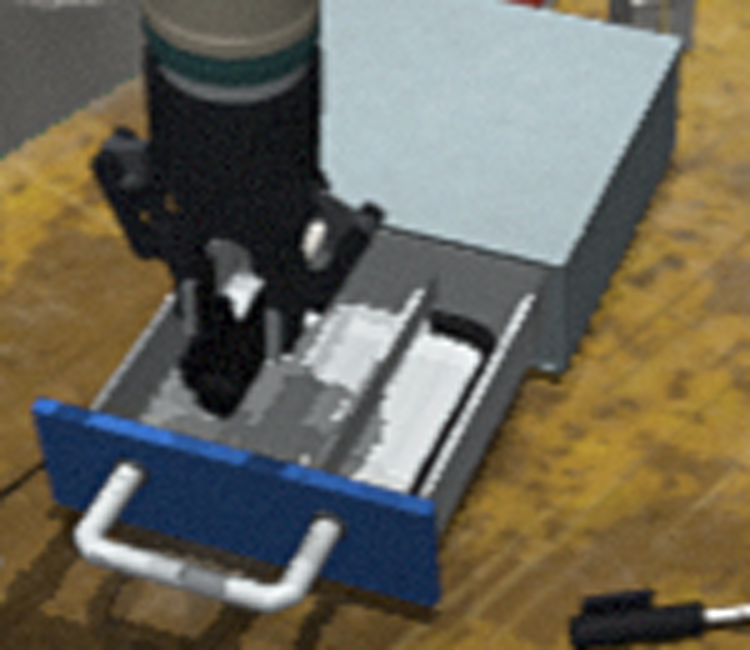

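The gun hangs inside the left compartment (tail at crop (215,400)), nozzle to the back. I'll move it about 7 mm toward the front for clearance at the cabinet edge, then lower it.

play_rows(series=[{"fingers":1,"dx":-7,"dy":-1,"dz":0,"turn":0},{"fingers":1,"dx":0,"dy":0,"dz":-12,"turn":0},{"fingers":1,"dx":0,"dy":0,"dz":-12,"turn":0},{"fingers":1,"dx":0,"dy":0,"dz":-10,"turn":0},{"fingers":1,"dx":0,"dy":0,"dz":-6,"turn":0},{"fingers":1,"dx":0,"dy":0,"dz":0,"turn":0}])

```text
clock: 11.85
position: [0.487, 0.289, 0.0567]
ee_rot: [-0.035, 0.564, 0.824, 0.035]
contact_force: [-0.7, -0.2, -2.0]
width: 0.0341
```

```bash
python3 -c "
from tool import *
tool()"
```

```text
clock 11.85 pos [0.487  0.289  0.0567] yaw 111.3 zdir [-0.019  0.097 -0.995] tilt in tool x/y [-0.098 -0.018] F [-0.7 -0.2 -2. ] w 0.0341
```

play_rows(series=[{"fingers":1,"dx":-2,"dy":1,"dz":-6,"turn":0},{"fingers":1,"dx":0,"dy":0,"dz":-5,"turn":0},{"fingers":1,"dx":0,"dy":0,"dz":-3,"turn":0},{"fingers":1,"dx":0,"dy":0,"dz":-3,"turn":0},{"fingers":1,"dx":0,"dy":0,"dz":0,"turn":0}])

```text
clock: 12.27
position: [0.4863, 0.2907, 0.0405]
ee_rot: [-0.034, 0.564, 0.824, 0.036]
contact_force: [-1.3, -1.3, 2.1]
width: 0.0344
```

```bash
python3 -c "
from tool import *
tool()"
```

```text
clock 12.27 pos [0.4863 0.2907 0.0405] yaw 111.3 zdir [-0.016  0.099 -0.995] tilt in tool x/y [-0.098 -0.021] F [-1.3 -1.3  2.1] w 0.0344
```

Floor contact is felt (force z went from -2 to +2). I'll hold briefly, open a little, and lift.

play_rows(series=[{"fingers":1,"dx":0,"dy":0,"dz":0,"turn":0},{"fingers":0.1,"dx":0,"dy":0,"dz":0,"turn":0},{"fingers":-0.1,"dx":0,"dy":0,"dz":0,"turn":0},{"fingers":-0.25,"dx":0,"dy":0,"dz":0,"turn":0},{"fingers":-0.25,"dx":0,"dy":0,"dz":0,"turn":0},{"fingers":-0.25,"dx":0,"dy":0,"dz":0,"turn":0},{"fingers":-0.25,"dx":0,"dy":0,"dz":8,"turn":0},{"fingers":-0.25,"dx":0,"dy":0,"dz":15,"turn":0},{"fingers":-0.25,"dx":0,"dy":0,"dz":20,"turn":0},{"fingers":-0.25,"dx":0,"dy":0,"dz":25,"turn":0},{"fingers":-0.25,"dx":0,"dy":0,"dz":25,"turn":0},{"fingers":-0.25,"dx":0,"dy":0,"dz":25,"turn":0},{"fingers":-0.25,"dx":-30,"dy":-12,"dz":10,"turn":-0.1},{"fingers":0,"dx":-30,"dy":-12,"dz":0,"turn":-0.1},{"fingers":0,"dx":-25,"dy":-10,"dz":0,"turn":-0.1}])

```text
clock: 13.52
position: [0.407, 0.2582, 0.1789]
ee_rot: [-0.026, 0.686, 0.726, 0.047]
contact_force: [-0.1, -0.2, 0.2]
width: 0.0423
```

```bash
python3 - <<'E'
from tool import *
tool()
p=get_image("scene"); save(p,"s8.png",(130,120,330,270),4)
E
```

```text
clock 13.52 pos [0.407  0.2582 0.1789] yaw 93.4 zdir [ 0.027  0.103 -0.994] tilt in tool x/y [-0.102 -0.033] F [-0.1 -0.2  0.2] w 0.0423
```

View pics/s8.png

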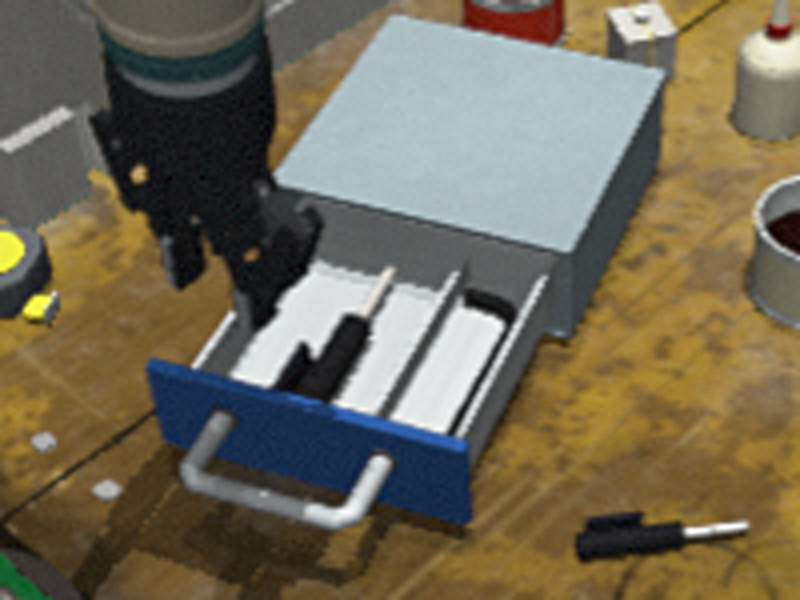

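The gun lies flat with its nozzle at the back, crop (385,275), and the hex key is in its bay. Next I'll go in front of the bar with shut fingers to push.

play_rows(series=[{"fingers":1,"dx":-20,"dy":-17,"dz":0,"turn":0.1},{"fingers":1,"dx":-20,"dy":-17,"dz":0,"turn":0.1},{"fingers":1,"dx":-20,"dy":-17,"dz":0,"turn":0.1},{"fingers":1,"dx":0,"dy":0,"dz":0,"turn":0},{"fingers":1,"dx":0,"dy":0,"dz":0,"turn":0}])

```text
clock: 13.98
position: [0.3342, 0.203, 0.1815]
ee_rot: [-0.033, 0.563, 0.825, 0.041]
contact_force: [0.4, -0.4, -0.4]
width: 0.0
```

```bash
python3 - <<'E'
from fit import *; from tool import tool
tool()
p=get_image("top"); m=masks_of(p,"air_gun")
a=np.radians(21.2); ux=np.array([np.cos(a),np.sin(a)]); uy=np.array([-ux[1],ux[0]]); L=np.array([.512,.3035])
for o in m:
    r=rect(p,o["region"],.033); q=np.array(r[0])/1000-L; print(o["p"],o["xy"],r,"lane",(q@ux).round(3),(q@uy).round(3))
E
```

```text
clock 13.98 pos [0.3342 0.203  0.1815] yaw 111.4 zdir [-0.009  0.104 -0.995] tilt in tool x/y [-0.1  -0.03] F [ 0.4 -0.4 -0.4] w 0.0
0.72 [224.3, 264.7] ((510.4006042480469, 300.3236999511719), (146.15426635742188, 36.14313507080078), 20.368289947509766) lane -0.003 -0.002
0.57 [323.8, 238.4] ((533.342041015625, 69.73660278320312), (25.433807373046875, 89.09970092773438), 47.35603332519531) lane -0.065 -0.226
```

The gun measures (-3,-2) mm from the lane centre. Lowering in front of the bar.

play_rows(series=[{"fingers":1,"dx":0,"dy":0,"dz":-30,"turn":0},{"fingers":1,"dx":0,"dy":0,"dz":-30,"turn":0},{"fingers":1,"dx":0,"dy":0,"dz":-30,"turn":0},{"fingers":1,"dx":0,"dy":0,"dz":-25,"turn":0},{"fingers":1,"dx":0,"dy":0,"dz":-10,"turn":0},{"fingers":1,"dx":0,"dy":0,"dz":0,"turn":0}])

```text
clock: 14.58
position: [0.3448, 0.2079, 0.055]
ee_rot: [-0.028, 0.564, 0.824, 0.047]
contact_force: [-0.1, -0.4, 0.2]
width: -0.0
```

```bash
python3 -c "
from tool import *
tool()"
```

```text
clock 14.58 pos [0.3448 0.2079 0.055 ] yaw 111.4 zdir [ 0.007  0.109 -0.994] tilt in tool x/y [-0.099 -0.046] F [-0.1 -0.4  0.2] w -0.0
```

play_rows(series=[{"fingers":1,"dx":6,"dy":2.3,"dz":-5,"turn":0},{"fingers":1,"dx":6,"dy":2.3,"dz":0,"turn":0},{"fingers":1,"dx":8,"dy":3.1,"dz":0,"turn":0},{"fingers":1,"dx":11,"dy":4.3,"dz":0,"turn":0},{"fingers":1,"dx":11,"dy":4.3,"dz":0,"turn":0},{"fingers":1,"dx":11,"dy":4.3,"dz":0,"turn":0},{"fingers":1,"dx":11,"dy":4.3,"dz":0,"turn":0},{"fingers":1,"dx":11,"dy":4.3,"dz":0,"turn":0},{"fingers":1,"dx":11,"dy":4.3,"dz":0,"turn":0},{"fingers":1,"dx":11,"dy":4.3,"dz":0,"turn":0}])

```text
clock: 15.42
position: [0.4413, 0.2457, 0.05]
ee_rot: [-0.034, 0.562, 0.826, 0.037]
contact_force: [-3.5, -3.3, -1.4]
width: -0.0001
```

```bash
python3 -c "
from tool import *
tool()"
```

```text
clock 15.42 pos [0.4413 0.2457 0.05  ] yaw 111.6 zdir [-0.015  0.099 -0.995] tilt in tool x/y [-0.097 -0.022] F [-3.5 -3.3 -1.4] w -0.0001
```

Pushing with about 4 N. Remaining: about 88 mm.

play_rows(series=[{"fingers":1,"dx":11,"dy":4.3,"dz":0,"turn":0},{"fingers":1,"dx":11,"dy":4.3,"dz":0,"turn":0},{"fingers":1,"dx":11,"dy":4.3,"dz":0,"turn":0},{"fingers":1,"dx":11,"dy":4.3,"dz":0,"turn":0},{"fingers":1,"dx":11,"dy":4.3,"dz":0,"turn":0},{"fingers":1,"dx":8,"dy":3.1,"dz":0,"turn":0},{"fingers":1,"dx":6,"dy":2.3,"dz":0,"turn":0},{"fingers":1,"dx":5,"dy":1.9,"dz":0,"turn":0},{"fingers":1,"dx":5,"dy":1.9,"dz":0,"turn":0}])

```text
clock: 16.17
position: [0.5217, 0.2765, 0.0503]
ee_rot: [-0.039, 0.56, 0.827, 0.028]
contact_force: [-3.0, -0.9, -1.5]
width: 0.0004
```

```bash
python3 -c "
from tool import *
tool()"
```

```text
clock 16.17 pos [0.5217 0.2765 0.0503] yaw 111.8 zdir [-0.033  0.09  -0.995] tilt in tool x/y [-0.096 -0.003] F [-3.  -0.9 -1.5] w 0.0004
```

play_rows(series=[{"fingers":1,"dx":4,"dy":1.6,"dz":0,"turn":0},{"fingers":1,"dx":4,"dy":1.6,"dz":0,"turn":0},{"fingers":1,"dx":4,"dy":1.6,"dz":0,"turn":0},{"fingers":1,"dx":4,"dy":1.6,"dz":0,"turn":0}])

```text
clock: 16.5
position: [0.5282, 0.279, 0.0502]
ee_rot: [-0.046, 0.559, 0.828, 0.018]
contact_force: [-10.2, -6.2, 8.4]
width: -0.0
```

```bash
python3 -c "
from tool import *
tool()"
```

```text
clock 16.5 pos [0.5282 0.279  0.0502] yaw 111.8 zdir [-0.056  0.08  -0.995] tilt in tool x/y [-0.095  0.022] F [-10.2  -6.2   8.4] w -0.0
```

Force is rising against the shut stop (12 N). One more gentle press, then I'll back off and check.

play_rows(series=[{"fingers":1,"dx":4,"dy":1.6,"dz":0,"turn":0},{"fingers":1,"dx":3,"dy":1.2,"dz":0,"turn":0},{"fingers":1,"dx":0,"dy":0,"dz":0,"turn":0},{"fingers":1,"dx":-8,"dy":-3,"dz":0,"turn":0},{"fingers":1,"dx":-20,"dy":-8,"dz":0,"turn":0},{"fingers":1,"dx":-30,"dy":-12,"dz":10,"turn":0},{"fingers":1,"dx":-30,"dy":-12,"dz":20,"turn":0},{"fingers":1,"dx":-25,"dy":-10,"dz":20,"turn":0},{"fingers":1,"dx":-25,"dy":-10,"dz":20,"turn":0},{"fingers":1,"dx":0,"dy":0,"dz":0,"turn":0},{"fingers":1,"dx":0,"dy":0,"dz":0,"turn":0}])

```text
clock: 17.42
position: [0.3954, 0.2267, 0.1271]
ee_rot: [-0.041, 0.56, 0.827, 0.025]
contact_force: [1.6, -0.9, 0.1]
width: 0.0001
```

```bash
python3 - <<'E'
from fit import *; from tool import tool
tool()
p=get_image("top"); im=p["pixels"].astype(int)
a=np.radians(21.2); ux=np.array([np.cos(a),np.sin(a)]); uy=np.array([-ux[1],ux[0]]); C=np.array([.6797,.3365])
bl=(im[:,:,2]>im[:,:,0]+60)&(im[:,:,2]>110); bl[:,:140]=0; bl[:170]=0;bl[:,300:]=0
w=toworld(p,np.argwhere(bl)[:,::-1],.08)[:,:2]-C; print("front x'",np.percentile(w@ux,[1,50,99]).round(4))
b=masks_of(p,"brush")[0]; print("brush",b["xy"],rect(p,b["region"],.011))
save(p,"t9.png",(130,90,450,310),2.5)
E
```

```text
clock 17.42 pos [0.3954 0.2267 0.1271] yaw 111.8 zdir [-0.041  0.087 -0.995] tilt in tool x/y [-0.096  0.005] F [ 1.6 -0.9  0.1] w 0.0001Traceback (most recent call last):
  File "<stdin>", line 6, in <module>
  File "h.py", line 9, in toworld
    n=cv2.undistortPoints(uv,K,d).reshape(-1,2); r=np.c_[n,np.ones(len(n))]@R; c=-R.T@t
      ~~~~~~~~~~~~~~~~~~~^^^^^^^^
cv2.error: OpenCV(4.12.0) /io/opencv/modules/calib3d/src/undistort.dispatch.cpp:347: error: (-215:Assertion failed) CV_IS_MAT(_src) && CV_IS_MAT(_dst) && (_src->rows == 1 || _src->cols == 1) && (_dst->rows == 1 || _dst->cols == 1) && _src->cols + _src->rows - 1 == _dst->rows + _dst->cols - 1 && (CV_MAT_TYPE(_src->type) == CV_32FC2 || CV_MAT_TYPE(_src->type) == CV_64FC2) && (CV_MAT_TYPE(_dst->type) == CV_32FC2 || CV_MAT_TYPE(_dst->type) == CV_64FC2) in function 'cvUndistortPointsInternal'
```

The arm hides the front, so I'll move it aside and look again.

play_rows(series=[{"fingers":1,"dx":-10,"dy":-30,"dz":20,"turn":0},{"fingers":1,"dx":-10,"dy":-35,"dz":15,"turn":0},{"fingers":1,"dx":-10,"dy":-35,"dz":0,"turn":0},{"fingers":1,"dx":-10,"dy":-35,"dz":0,"turn":0},{"fingers":1,"dx":-10,"dy":-35,"dz":0,"turn":0},{"fingers":1,"dx":-5,"dy":-35,"dz":0,"turn":0},{"fingers":1,"dx":0,"dy":-30,"dz":0,"turn":0},{"fingers":1,"dx":0,"dy":0,"dz":0,"turn":0},{"fingers":1,"dx":0,"dy":0,"dz":0,"turn":0}])

```text
clock: 18.22
position: [0.3542, -0.017, 0.1634]
ee_rot: [-0.032, 0.558, 0.828, 0.031]
contact_force: [0.2, -0.3, 0.6]
width: 0.0
```

```bash
python3 - <<'E'
from fit import *; from tool import tool
tool()
p=get_image("top"); save(p,"t9.png",(130,90,450,310),2.5); im=p["pixels"].astype(int)
a=np.radians(21.2); ux=np.array([np.cos(a),np.sin(a)]); uy=np.array([-ux[1],ux[0]]); C=np.array([.6797,.3365])
b=masks_of(p,"brush"); print("brush",[(o["p"],o["xy"],rect(p,o["region"],.011)) for o in b][:1])
bl=(im[:,:,2]>im[:,:,0]+60)&(im[:,:,2]>110); bl[:,:140]=0; bl[:170]=0;bl[:,300:]=0
print(bl.sum()); w=toworld(p,np.argwhere(bl)[:,::-1],.08)[:,:2]-C; print("front x'",np.percentile(w@ux,[1,50,99]).round(4))
dm=cv2.dilate(masks_of(p,"drawer_handle")[0]["region"].astype(np.uint8),np.ones((5,5)))>0
w=toworld(p,np.argwhere(dm&(im.min(2)>110))[:,::-1],.055)[:,:2]; bar=w[(w@ux)<np.percentile(w@ux,1)+.012]
print("bar x'",((bar.mean(0)-C)@ux).round(4))
E
```

```text
clock 18.22 pos [ 0.3542 -0.017   0.1634] yaw 112.1 zdir [-0.018  0.086 -0.996] tilt in tool x/y [-0.087 -0.016] F [ 0.2 -0.3  0.6] w 0.0
brush [(0.96, [387.6, 254.6], ((471.9472351074219, -50.4146728515625), (27.46345329284668, 143.5548553466797), 80.31483459472656))]
0Traceback (most recent call last):
  File "<stdin>", line 7, in <module>
  File "h.py", line 9, in toworld
    n=cv2.undistortPoints(uv,K,d).reshape(-1,2); r=np.c_[n,np.ones(len(n))]@R; c=-R.T@t
      ~~~~~~~~~~~~~~~~~~~^^^^^^^^
cv2.error: OpenCV(4.12.0) /io/opencv/modules/calib3d/src/undistort.dispatch.cpp:347: error: (-215:Assertion failed) CV_IS_MAT(_src) && CV_IS_MAT(_dst) && (_src->rows == 1 || _src->cols == 1) && (_dst->rows == 1 || _dst->cols == 1) && _src->cols + _src->rows - 1 == _dst->rows + _dst->cols - 1 && (CV_MAT_TYPE(_src->type) == CV_32FC2 || CV_MAT_TYPE(_src->type) == CV_64FC2) && (CV_MAT_TYPE(_dst->type) == CV_32FC2 || CV_MAT_TYPE(_dst->type) == CV_64FC2) in function 'cvUndistortPointsInternal'
```

View pics/t9.png

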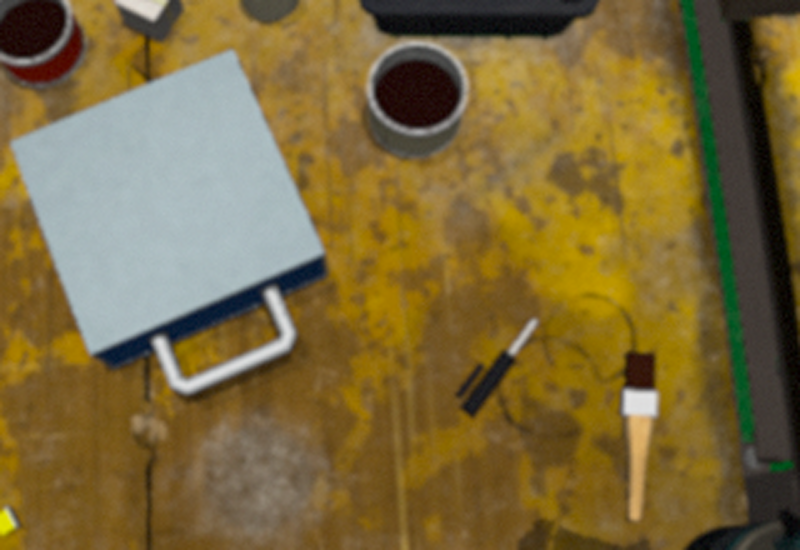

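The front is flush under the cabinet edge, and neither the top face nor the gap shows any more. The brush is unchanged at crop (640,435). One bar measurement, then hand in if it agrees.

```bash
python3 - <<'E'
from h import *
a=np.radians(21.2); ux=np.array([np.cos(a),np.sin(a)]); C=np.array([.6797,.3365])
p=get_image("top"); im=p["pixels"].astype(int)
dm=cv2.dilate(masks_of(p,"drawer_handle")[0]["region"].astype(np.uint8),np.ones((5,5)))>0
w=toworld(p,np.argwhere(dm&(im.min(2)>110))[:,::-1],.055)[:,:2]; bar=w[(w@ux)<np.percentile(w@ux,1)+.012]
d=-((bar.mean(0)-C)@ux)-.15; print("drawer ~",d.round(4))
if d<.005: print(sign_off())
E
```

```text
drawer ~ -0.0048
the job is handed in; nothing more can be done
None
```

The air gun is put away and the drawer is shut; the job was handed in at about 18 s. No verdict was reported.

**What I did:** I gripped the handle bar and pulled the drawer to its stop, where the force rose to about 16 N. I picked the larger gun across body and trigger bar (34.5 mm wide), turned it nozzle to the back and lowered it to floor contact. After releasing it I pushed the drawer shut with closed fingers until it met about 12 N.

**Last checks:**
- **Gun:** before closing, it measured about (-3, -2) mm from the compartment centre and lay flat with the nozzle to the back. It can't be seen now the drawer is shut.
- **Hex key:** it was in its own compartment in the last picture before the drawer was shut; also not visible since.
- **Brush:** moved about 1 mm by measurement.
- **Robot:** stands clear of everything.

**Disagreements:**
- **Drawer readings:** pictures gave 0.166 m for the drawer at its stop and -0.005 m shut. The true values should be 0.17 and 0, so I put this down to a few mm of error in my cabinet centre. The drawer front looks flush under the cabinet edge.
- **Tool tilt:** the tool stayed tilted about 6° after the pull, with no visible effect on the gun's placing.

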